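# Fix the turntable of a revolving desk tidy with a push nut

## Task

The turntable of the revolving desk tidy is loose on its spindle: start the toothed push nut on the spindle, the same way up as it lies, then press it straight down with the setting sleeve until it bites tight on the hub and the spring under the turntable is about half squashed, never flat. The nut cannot be drawn back up, so feel for the hub and do not overpress. Stand the sleeve back upright on the desk, clear of the tidy, and leave the other things where they are.

Things in the scene. Friction and masses are not known exactly. Their poses are not given: they have to be found in the camera images.
- nut: push nut: steel cup 28 mm wide, 14 mm tall, 60 g, lying mouth up. Origin: centre of its underside, z up. Lower 5 mm: a ring with 14 mm hole; above it six sprung teeth lean up and in; the sleeve pushes on the top rim (22 to 28 mm wide). It slides down the spindle with 1 to 5 N drag (more when faster) but bites against going up, so the felt force can fall when a push stops: judge it while moving.
- sleeve: setting sleeve: tool standing upright, 95 mm tall, 0.14 to 0.22 kg. Origin: centre of its underside, z up. Steel tube of 26 mm diameter; black grip of 30 mm diameter from 36 mm above the origin up to the closed top. A 16 mm bore, open below and 86 mm deep, passes over the spindle while the tube's end pushes on the nut's rim.
- foot: foot of the revolving desk tidy: black disc, 150 mm across, fixed on the desk, carrying the spindle. Origin: centre of its underside, z up. Over it, free to spin, rides the wooden turntable (not tracked): 190 mm across, rim 20 mm high, five dividers, and a grey hub, 48 mm outer diameter, with a well round the spindle 36 mm wide and 14 mm deep, too narrow for fingers.
- spindle_tip (a point): top of the spindle, on its axis, 80 mm above the desk; the spindle is a plain upright steel rod of 12 mm diameter with a round nose (6 mm radius). The nut's teeth first rest on the nose when the nut's underside is about 12 mm below this point. z up.
- hub_axis (a point): point of the foot on the spindle's axis, 45 mm above the desk. The well's floor, on which the nut must bear, lies up to 6.5 mm above or below it, different each time and not tracked: feel for it (hub rim 14 mm, tray rim 6 mm above the floor). A spring lets the turntable be pushed down 4 mm: it yields from 0.4 N on and stiffens by 3 N per mm, so half squashed is about 6 N, flat is 12 N.
- tape_roll: bystander: roll of tape lying flat, 96 mm across, 25 mm high; origin: centre of its underside
- glue_stick: bystander: standing glue stick, red and white, 25 mm diameter, 90 mm tall; origin: centre of its underside
- stapler: bystander: red stapler, 34 x 136 x 50 mm; origin: centre of its underside, long axis y
Things that resemble listed ones, but are neither listed nor needed, are in the scene too. Several things have the shape of the nut; the one meant has the colours described above.

How it is judged:
By the outcome, as a careful person would: the job done as asked, in the order asked, and still so for the second after the job is handed in, with the robot touching nothing.
It also fails if it takes over 59 s, if anything falls off the work surface, if the arm or the gripper's body presses on something with over 40 N, if the wrist force passes 120 N, or if a joint passes its speed limit or range.

## Robot

A 7-joint arm with a two-finger parallel gripper is mounted at the origin on a cart in front of the work surface, level with it; the furniture and walls round the work are solid. World frame = base frame: x ahead of the robot, y to its left, z up, the work surface at z = 0. Lengths are in m, angles in rad, forces in N, time in s.
With the tool pointing down it reaches from about 0.35 to 0.9 m from the base axis. Payload 19.9 kg.
Tool frame: the origin (TCP) lies between the finger pads; the fingertips stand ctrl.tips_ahead ahead of it and the grasp point (between the pads) lies 5 mm behind it (ctrl.tips_ahead is the distance from the TCP to the fingertips, in m); z points along the fingers, y is the line along which they close (so a half turn about z gives the same grasp; the last joint's range is limited). The gripper opens to 85 mm and grips with 20 to 120 N. Pads are 22 mm wide; open, the fingers measure 114 mm over their backs; the gripper's body (76 mm by 85 mm) begins 54 mm behind the grasp point. The pads swing forward as they close: fully open they stand 13 mm farther back than shut.
Start: joints at [-1.236, 0.417, -0.01, 1.614, 0.005, 1.111, -0.053], TCP at [0.229, 0.581, 0.245] pointing down, gripper open.
Joint ranges: [-2.81, 2.81], [-0.39, 2.02], [-1.27, 1.25], [0.06, 2.57], [-1.19, 4.33], [0.19, 2], [-2.82, 2.82]. Speed limits (rad/s): [1.89, 1.89, 2.39, 2.39, 3.01, 3.01, 3.01].

## Interface

Orientations are given as a 3x3 rotation matrix whose columns are the frame's x, y, z axes.
In Python, from plant import ctrl, jaws, eyes gives the robot as it stands. Calls block until the motion is done:
- ctrl.move_ptp(position, orientation): joint-space move of the TCP to a pose.
- ctrl.move_linear(position, rot=None, vel=0.15, force_limit=None): straight line of the TCP; rot=None keeps the orientation; vel is the mean speed in m/s. With force_limit (N) it stops when the force on the tool has changed by that much, and returns True; else False.
- ctrl.set_joints(angles): joint-space move.
- jaws.command_gripper(opening, newtons=None): opening from 0.0 (shut) to 1.0 (fully open); newtons is the grip in N (None keeps the last); returns when the fingers have stopped.
- ctrl.dwell(seconds).
- ctrl.ik(position, orientation): joint angles nearest the present ones, or None.
- eyes.get_image(name): name is "scene" or "top" or "wrist"; returns the picture (420x560x3 uint8, blue, green, red); there is no depth.
- eyes.calibration(name): a dict with "intrinsics" (3x3 intrinsics, pixels), "rvec" (rotation vector, rad) and "tvec" (3), from world to camera coordinates, as OpenCV has them; the wrist camera has in their place "mount" (4x4, takes a point from camera to tool coordinates, whose origin is the TCP and whose axes are the flange's). Camera axes: x right, y down, z forward; pixel columns grow to the right and rows downward; lengths in m; the calibration is good to about 2 mm. A picture is of the moment at which its call begins: read the wrist's pose just before it. calibration takes no time and is no camera call.
A pose or a line that the arm cannot do raises ctrl.Unreachable and nothing moves.
- ctrl.hand_in(): hands the job in; it is judged then, once.
Readings, each from a call of its own:
- ctrl.read_time_s(): time.
- ctrl.read_joint_positions(): joint angles.
- ctrl.read_dq(): joint speeds.
- ctrl.read_tau(): joint torques, N m.
- ctrl.read_tool_pos(): TCP position.
- ctrl.read_orientation(): TCP orientation.
- ctrl.read_force(): force on the tool from outside, world axes, zero at the start.
- ctrl.read_torque(): the same for the moment, N m.
- ctrl.read_opening(): opening from 0.0 (shut) to 1.0 (fully open).
- ctrl.read_grasp_force(): force on a finger pad.
Only numpy, scipy, OpenCV 4.12 (cv2) and the standard library are available. Lean on these libraries where they do the work, as an engineer would, in place of code of your own. Each camera call takes 0.05 s, during which the arm holds its last target. There are 200 camera calls.

## Working session

There is one attempt and no reset: what is moved stays moved. The work goes in short steps, each a Python script; the robot and the scene stay as the last script left them, time stands still between calls to the robot, and variables do not carry over. Pictures are saved under pics/ and viewed, at most 10 in all, crops included, and the job is handed in when it is done.

```bash
ls; mkdir -p pics
python3 - <<'E'
from plant import ctrl,jaws,eyes
import cv2,numpy as np
for n in("scene","top"):
    cv2.imwrite(f"pics/{n}0.png",eyes.get_image(n))
    c=eyes.calibration(n);print(n,{k:np.round(v,4).tolist() for k,v in c.items()})
print({k:np.round(v,4).tolist() for k,v in eyes.calibration("wrist").items()})
print(ctrl.tips_ahead,ctrl.read_time_s(),ctrl.read_orientation())
E
```

```text
pics
scene {'intrinsics': [[402.0077, 0.0, 290.9993], [0.0, 402.0077, 209.7645], [0.0, 0.0, 1.0]], 'rvec': [2.1656, -1.32, 0.4802], 'tvec': [-0.3169, 0.3655, 0.6915]}
top {'intrinsics': [[498.5597, 0.0, 275.6522], [0.0, 498.5597, 200.0972], [0.0, 0.0, 1.0]], 'rvec': [2.1908, -2.1735, 0.0772], 'tvec': [-0.1046, 0.5181, 1.2514]}
{'intrinsics': [[323.144, 0.0, 280.7148], [0.0, 323.144, 210.854], [0.0, 0.0, 1.0]], 'mount': [[0.0016, -0.9502, -0.3116, 0.0799], [1.0, 0.0017, -0.0001, 0.0005], [0.0006, -0.3116, 0.9502, -0.1294], [0.0, 0.0, 0.0, 1.0]]}
0.014 0.1 [[-9.30198625e-01  3.67056428e-01 -3.09879553e-04]
 [ 3.67056546e-01  9.30198036e-01 -1.05149312e-03]
 [-9.77079555e-05 -1.09184077e-03 -9.99999399e-01]]
```

View pics/scene0.png

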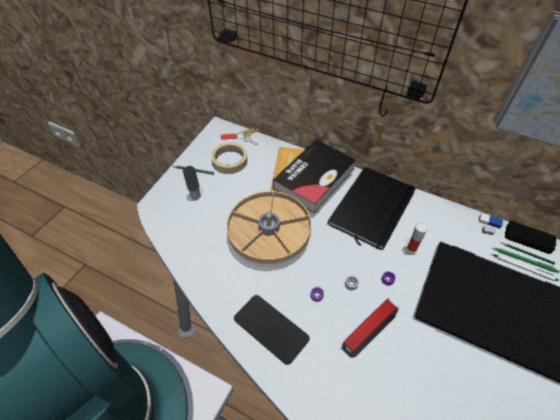

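View pics/top0.png

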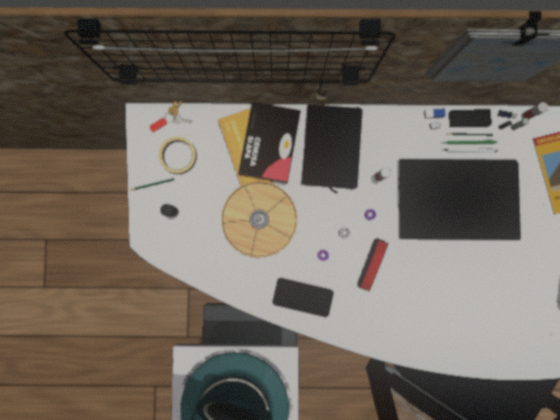

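The steel nut is at scene (351,283) / top (344,233). Its look-alikes are purple-and-white, at scene (317,294) and (388,278), top (323,255) and (370,214). Only the grey one fits "steel". The sleeve is at scene (191,180) / top (169,211) and the tidy at scene (269,225) / top (259,219). Next I'll localise these and make one confirming crop.

```bash
cat > h.py <<'E'
from plant import ctrl,jaws,eyes
import cv2,numpy as np
def cam(n,pose=None):
    c=eyes.calibration(n);K=np.array(c["intrinsics"])
    if n=="wrist":
        p,R=pose;M=np.array(c["mount"]);T=np.eye(4);T[:3,:3]=R;T[:3,3]=p
        W=np.linalg.inv(T@M);return K,W[:3,:3],W[:3,3]
    return K,cv2.Rodrigues(np.array(c["rvec"]))[0],np.array(c["tvec"]).ravel()
def ray(c,uv):
    K,R,t=c;d=R.T@np.linalg.inv(K)@np.array([*uv,1.]);return -R.T@t,d
def onplane(c,uv,z):
    o,d=ray(c,uv);return o+d*(z-o[2])/d[2]
def tri(cs,uvs):
    A=0;b=0
    for c,uv in zip(cs,uvs):
        o,d=ray(c,uv);d=d/np.linalg.norm(d);P=np.eye(3)-np.outer(d,d);A=A+P;b=b+P@o
    return np.linalg.solve(A,b)
def proj(c,X):
    K,R,t=c;p=K@(R@np.asarray(X)+t);return p[:2]/p[2]
def down(yaw): # tool x axis heading yaw, z down
    c,s=np.cos(yaw),np.sin(yaw);return np.array([[c,s,0],[s,-c,0],[0,0,-1.]])
def wrist(name):
    p=(np.array(ctrl.read_tool_pos()),np.array(ctrl.read_orientation()))
    im=eyes.get_image("wrist");cv2.imwrite(f"pics/{name}.png",im);return im,cam("wrist",p)
E
python3 - <<'E'
from h import *
cs=[cam("scene"),cam("top")]
np.set_printoptions(precision=4,suppress=True)
for n,a,b,z in [("nut",(351,283),(344,233),.014),("sleeve base/top",(190,173),(169,211),.095),("hub",(269,225),(259,219),.06),("glue",(419,228),(380,176),.09),("tape",(229,156),(178,155),.025),("stapler",(371,326),(373,264),.05),("tip",(272,197),(259,219),.08),("book",(322,172),(270,143),.04)]:
    print(n,tri(cs,[a,b]),onplane(cs[0],a,z),onplane(cs[1],b,z))
im=cv2.imread("pics/scene0.png");a=cv2.resize(im[255:315,295:410],None,fx=4,fy=4,interpolation=2)
b=cv2.resize(im[155:270,170:320],None,fx=3,fy=3,interpolation=2)
o=np.zeros((600,460,3),np.uint8);o[:240,:460]=a;o[240:585,:450]=b;cv2.imwrite("pics/crop.png",o)
E
```

```text
nut [ 0.4368 -0.2756  0.0123] [ 0.436  -0.2761  0.014 ] [ 0.4367 -0.2751  0.014 ]
sleeve base/top [0.485  0.1549 0.0932] [0.4836 0.154  0.095 ] [0.4851 0.1542 0.095 ]
hub [ 0.4698 -0.0599  0.0438] [ 0.4598 -0.0665  0.06  ] [ 0.4689 -0.0601  0.06  ]
glue [ 0.5747 -0.3565  0.0945] [ 0.5807 -0.3619  0.09  ] [ 0.5739 -0.352   0.09  ]
tape [0.6319 0.1503 0.0244] [0.6313 0.1502 0.025 ] [0.632  0.1499 0.025 ]
stapler [ 0.3596 -0.3459  0.0274] [ 0.3491 -0.3457  0.05  ] [ 0.3608 -0.3414  0.05  ]
tip [ 0.4678 -0.0669  0.147 ] [ 0.519  -0.0422  0.08  ] [ 0.4682 -0.0608  0.08  ]
book [ 0.663  -0.0936  0.0537] [ 0.6795 -0.0972  0.04  ] [ 0.6619 -0.0851  0.04  ]
```

View pics/crop.png

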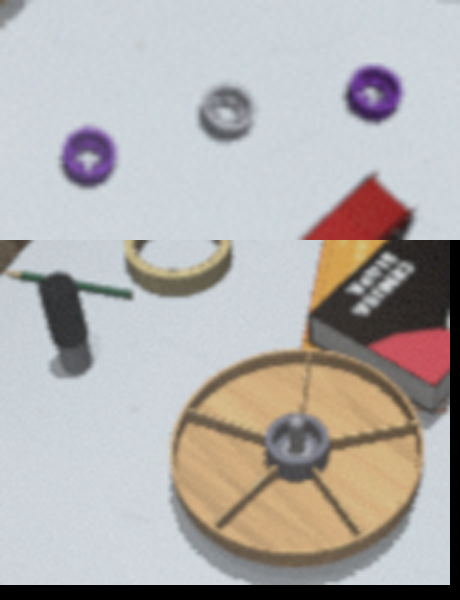

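The crop shows plain grey steel only on the middle nut (227,110). The other two are purple, so they are look-alikes. The sleeve (black grip, steel tube below) is standing clear. Now close wrist views of the spindle, then the nut.

Run:
```python
from h import *
R=down(np.radians(135))
def at(x,y,z,n):
    ctrl.move_ptp([x,y,z],R);im,c=wrist(n);np.savez(f"pics/{n}.npz",K=c[0],R=c[1],t=c[2]);return im
a=at(.47,-.06,.20,"sA");b=at(.44,-.09,.20,"sB")
jaws.command_gripper(.55)
c=at(.437,-.276,.13,"nA");d=at(.42,-.29,.13,"nB")
print(ctrl.read_time_s(),ctrl.read_opening(),ctrl.tips_ahead,ctrl.read_force())
o=np.vstack([np.hstack([a,b]),np.hstack([c,d])]);cv2.imwrite("pics/four.png",cv2.resize(o,(800,600),interpolation=3))
```

```text
4.5667 0.5499491397888019 0.014 [-0.07109305 -0.22975928 -0.50454797]
```

View pics/four.png

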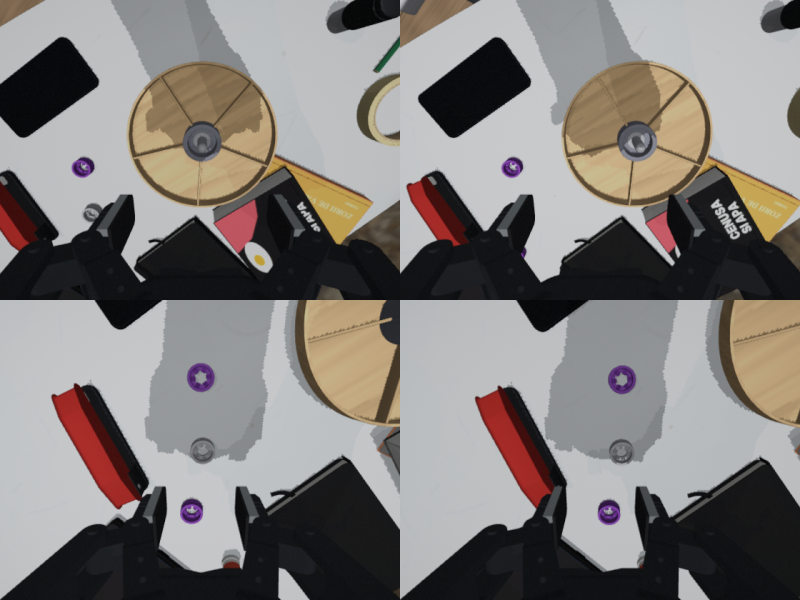

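The montage shows the nut at nA (284,210) and nB (309,211), and the hub and spindle at sA (281,197) and sB (332,199). I'll enlarge these to get exact centres.

Run:
```python
import cv2,numpy as np
L=[("sA",281,197),("sB",332,199),("nA",284,210),("nB",309,211)]
t=[]
for n,u,v in L:
    im=cv2.imread(f"pics/{n}.png")[v-30:v+30,u-40:u+40];t.append(cv2.resize(im,(400,300),interpolation=cv2.INTER_CUBIC))
o=np.vstack([np.hstack(t[:2]),np.hstack(t[2:])])
for k in range(0,800,50):cv2.line(o,(k,0),(k,5 if k%100 else 10),(0,255,255));
cv2.imwrite("pics/enl.png",o)
```

```text
(no output)
```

View pics/enl.png

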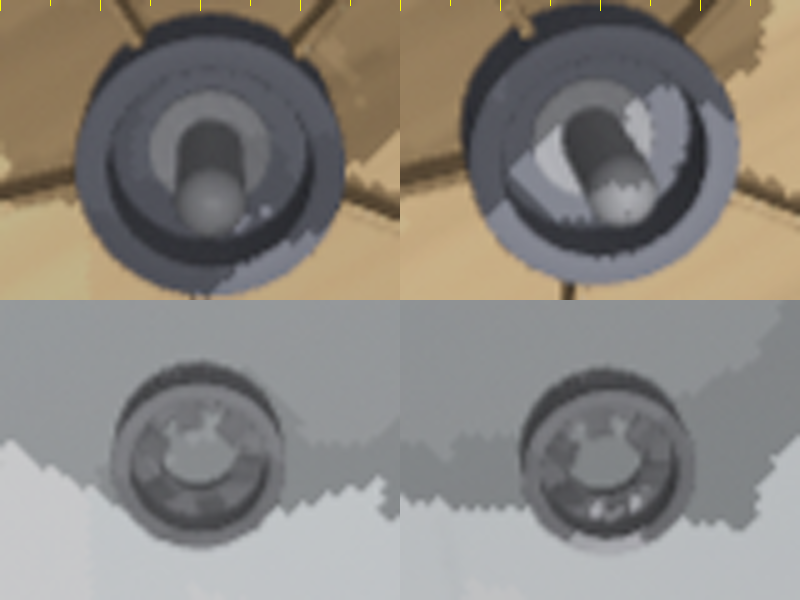

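The spindle nose centre is at sA (282.8,207.8) and sB (337.2,208). The hub rim centre is at sA (283,200.2) and sB (332.9,199.9), and the nut's top rim centre at nA (283.6,213) and nB (311,215).

Run:
```python
from h import *
np.set_printoptions(precision=4,suppress=True)
C={}
for n in("sA","sB","nA","nB"):
    d=np.load(f"pics/{n}.npz");C[n]=(d["K"],d["R"],d["t"])
for n,k,uv,z in [("nose",("sA","sB"),((282.8,207.8),(337.2,208)),.074),("hubrim",("sA","sB"),((283,200.2),(332.9,199.9)),.059),("nut",("nA","nB"),((283.6,213),(311,215)),.014)]:
    cs=[C[i] for i in k];print(n,tri(cs,uv),[onplane(c,u,z) for c,u in zip(cs,uv)])
top=cam("top");sc=cam("scene")
for n,z in(("sleeve",.095),):
    im=cv2.imread("pics/top0.png");
    m=(cv2.cvtColor(im,6)<80).astype(np.uint8)[195:230,150:190];M=cv2.moments(m,True);u=(150+M['m10']/M['m00'],195+M['m01']/M['m00']);print(u,M['m00'],onplane(top,u,.07),proj(top,[.485,.155,.095]),proj(top,[.485,.155,.036]))
```

```text
nose [ 0.4709 -0.0569  0.0817] [array([ 0.4725, -0.0584,  0.074 ]), array([ 0.4738, -0.0578,  0.074 ])]
hubrim [ 0.4715 -0.0571  0.0573] [array([ 0.4711, -0.0567,  0.059 ]), array([ 0.4709, -0.0569,  0.059 ])]
nut [ 0.4398 -0.2746  0.0165] [array([ 0.4405, -0.2752,  0.014 ]), array([ 0.4406, -0.2749,  0.014 ])]
(168.8175182481752, 210.32116788321167) 137.0 [0.488  0.1602 0.07  ] [168.6833 211.0354] [173.7796 212.2575]
```

Run:
```python
from h import *
np.set_printoptions(precision=4,suppress=True)
R=down(np.radians(135))
ctrl.move_ptp([.4405,-.275,.06],R)
ctrl.move_linear([.4405,-.275,.0185],vel=.1)
jaws.command_gripper(0.0,40)
print(ctrl.read_opening(),ctrl.read_grasp_force(),ctrl.read_tool_pos())
ctrl.move_linear([.4405,-.275,.125],vel=.2)
im,c=wrist("g1")
p=ctrl.read_tool_pos();print(p)
q=proj(c,[p[0],p[1],p[2]-.0185+.014]);print(q)
# above the spindle, high, look at it all
ctrl.move_ptp([.472,-.0573,.125],R)
im2,c2=wrist("g2");np.savez("pics/g2.npz",K=c2[0],R=c2[1],t=c2[2])
print(proj(c2,[.472,-.0573,.08]),ctrl.read_time_s(),ctrl.read_force())
u,v=q.astype(int)
o=[cv2.resize(i[v-60:v+60,u-80:u+80],(400,300),interpolation=2) for i in(im,im2)];cv2.imwrite("pics/g12.png",np.hstack(o))
```

```text
0.30315856294168614 38.63079451024532 [ 0.4409 -0.2753  0.0194]
[ 0.4401 -0.2745  0.1239]
[279.0661 283.0978]
[280.9419 247.283 ] 7.5333 [-0.5365  0.4453 -1.1629]
```

View pics/g12.png

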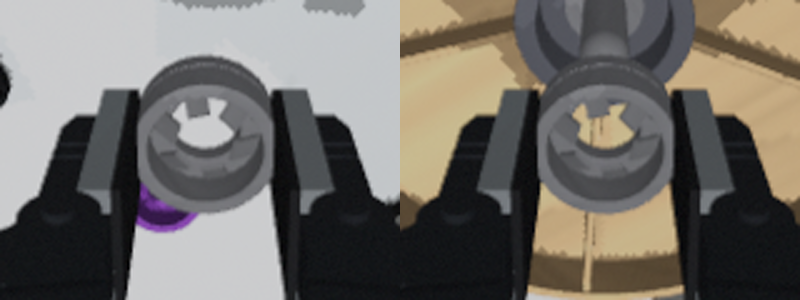

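The nut is held upright: rim centre at crop (206,148) on the left, and the rod lines up with it across the jaws at crop (605,·) on the right. The position along tool x is still uncertain by about 2 mm. A view with the wrist turned half round will cancel the camera bias.

Run:
```python
from h import *
np.set_printoptions(precision=4,suppress=True)
d=np.load("pics/g2.npz");C=-d["R"].T@d["t"]; M=np.array(eyes.calibration("wrist")["mount"]);print("g2 tcp",C-(d["R"].T@M[:3,:3].T)@M[:3,3])
ctrl.move_linear([.472,-.0573,.2],vel=.25)
ctrl.move_ptp([.472,-.0573,.2],down(np.radians(-45)))
im,c=wrist("sC");np.savez("pics/sC.npz",K=c[0],R=c[1],t=c[2])
print(ctrl.read_tool_pos(),ctrl.read_time_s())
u,v=proj(c,[.472,-.0573,.074]).round().astype(int);print(u,v)
a=cv2.resize(im[v-30:v+30,u-40:u+40],(400,300),interpolation=2)
b=cv2.resize(im[v+10:v+130,u-80:u+80],(400,300),interpolation=2)
cv2.imwrite("pics/sCe.png",np.hstack([a,b]))
```

```text
g2 tcp [ 0.4718 -0.0581  0.1247]
[ 0.472  -0.0573  0.2   ] 10.6917
281 206
```

View pics/sCe.png

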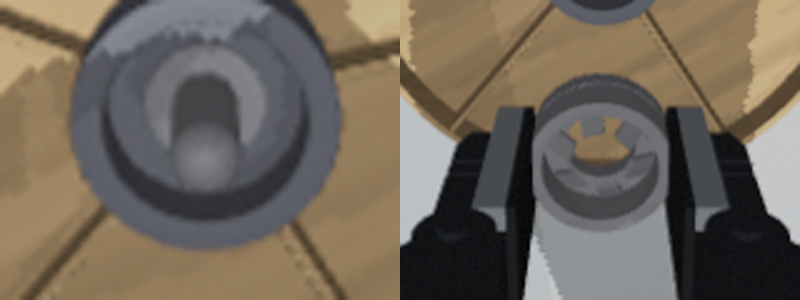

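In this view the nose centre is at (282.2,207) and the hub centre at (282.1,199). The nut hangs straight in the grip, at (281,283).

Run:
```python
from h import *
np.set_printoptions(precision=4,suppress=True)
C={n:(lambda d:(d["K"],d["R"],d["t"]))(np.load(f"pics/{n}.npz")) for n in("sA","sC")}
for n,a,b,z in(("nose",(282.8,207.8),(282.2,207),.074),("hub",(283,200.2),(282.1,199),.058)):
    p=onplane(C["sA"],a,z);q=onplane(C["sC"],b,z);print(n,p,q,(p+q)/2,tri([C["sA"],C["sC"]],[a,b]))
print(ctrl.read_time_s())
```

```text
nose [ 0.4725 -0.0584  0.074 ] [ 0.4709 -0.0577  0.074 ] [ 0.4717 -0.0581  0.074 ] [ 0.4717 -0.0581  0.0766]
hub [ 0.4713 -0.0569  0.058 ] [ 0.4725 -0.0593  0.058 ] [ 0.4719 -0.0581  0.058 ] [ 0.4719 -0.0581  0.0537]
10.6917
```

Run:
```python
from h import *
np.set_printoptions(precision=4,suppress=True)
x,y=.4718,-.0581
ctrl.move_linear([x,y,.098],vel=.1);ctrl.dwell(.3)
F0=np.array(ctrl.read_force());print(ctrl.read_tool_pos(),F0)
for z in(.0925,.0895,.0875,.085,.0825):
    s=ctrl.move_linear([x,y,z],vel=.015,force_limit=12)
    print(z,s,ctrl.read_tool_pos(),np.array(ctrl.read_force())-F0,ctrl.read_time_s())
    if s:break
```

```text
[ 0.4719 -0.058   0.0982] [-0.8099  0.4494 -0.3109]
0.0925 False [ 0.4718 -0.0582  0.0924] [ 1.4816 -0.8373  0.2767] 12.675
0.0895 False [ 0.4717 -0.0581  0.0894] [ 1.7211 -1.3398 -0.3254] 13.025
0.0875 False [ 0.4717 -0.0581  0.0874] [ 1.0524 -1.1574 -0.3471] 13.3083
0.085 False [ 0.4715 -0.058   0.0848] [ 0.6117  0.1358 -2.4681] 13.625
0.0825 False [ 0.4718 -0.0582  0.0823] [  3.2594  -2.2778 -10.1065] 13.9417
```

The −10 N fits the teeth biting as the arm settled back up by 0.2 mm, so the nut is started. I'll release it, look at it, then go over the sleeve.

Run:
```python
from h import *
np.set_printoptions(precision=4,suppress=True)
jaws.command_gripper(.6)
ctrl.move_linear([.4718,-.0581,.2],vel=.25)
im,c=wrist("n2");np.savez("pics/n2.npz",K=c[0],R=c[1],t=c[2])
ctrl.move_ptp([.485,.155,.2],down(np.radians(135)));ctrl.dwell(.1)
im2,c2=wrist("v1");np.savez("pics/v1.npz",K=c2[0],R=c2[1],t=c2[2]);print(ctrl.read_tool_pos(),ctrl.read_time_s(),ctrl.read_force())
u,v=proj(c2,[.485,.155,.095]).round().astype(int);print(u,v)
a=cv2.resize(im[176:236,241:321],(400,300),interpolation=2)
b=cv2.resize(im2[v-60:v+60,u-80:u+80],(400,300),interpolation=2)
cv2.imwrite("pics/nv.png",np.hstack([a,b]))
```

```text
[0.485  0.1548 0.1999] 17.3 [-1.0047 -0.3035  0.5655]
280 215
```

View pics/nv.png

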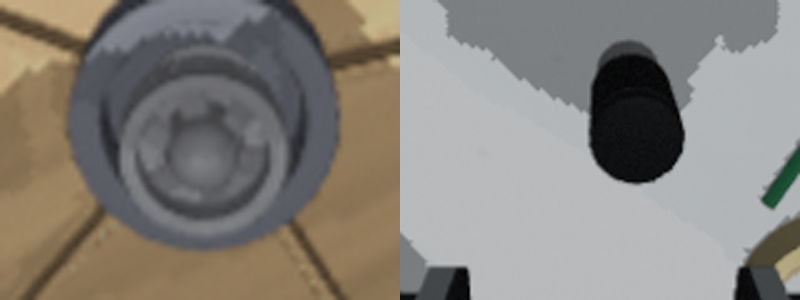

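Left: the nut sits level on the spindle inside the hub outline, with the nose showing through it at (202,145). Right: the sleeve top circle is centred at crop (237,137), which is image (294.8,209.8). Next I'll grasp it and bring it over the spindle.

Run:
```python
from h import *
np.set_printoptions(precision=4,suppress=True)
d=np.load("pics/v1.npz");c=(d["K"],d["R"],d["t"])
p=onplane(c,(294.8,209.8),.095);R=down(np.radians(135));q=p+R[:,0]*.0008-R[:,1]*.0006;print(p,q)
x,y=q[:2];np.save("sl.npy",q)
ctrl.move_ptp([x,y,.13],R);ctrl.move_linear([x,y,.065],vel=.08)
jaws.command_gripper(0.0,80)
print(ctrl.read_opening(),ctrl.read_grasp_force(),ctrl.read_tool_pos())
ctrl.move_linear([x,y,.18],vel=.2)
im,c=wrist("h1");p=ctrl.read_tool_pos();print(p,proj(c,np.array(p)+[0,0,.03]))
ctrl.move_ptp([.4718,-.0581,.18],R);ctrl.dwell(.2)
print(ctrl.read_tool_pos(),ctrl.read_force(),ctrl.read_time_s())
im2,c=wrist("h2");s=eyes.get_image("scene")
cv2.imwrite("pics/h.png",np.hstack([cv2.resize(im2[200:420,170:390],(400,400),interpolation=2),cv2.resize(s[140:260,210:330],(400,400),interpolation=2)]))
```

```text
[0.49   0.1656 0.095 ] [0.489  0.1657 0.095 ]
0.3228106011702059 78.14504053616638 [0.4892 0.1658 0.0656]
[0.4883 0.1656 0.1787] [278.4823 332.3328]
[ 0.472  -0.0572  0.1798] [-0.2255  0.5917 -1.781 ] 20.8583
```

View pics/h.png

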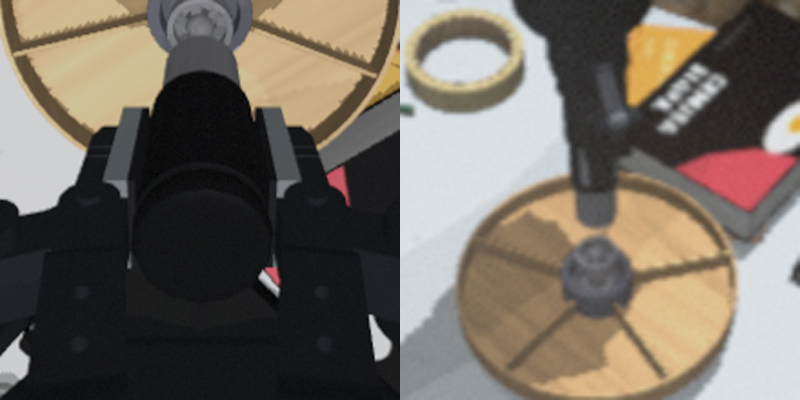

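The sleeve is upright, and its tube lines up with the nut and spindle (u≈201 in the left half). The scene view also shows it over the hub. I'll go down gently and measure the drag while moving.

Run:
```python
from h import *
np.set_printoptions(precision=3,suppress=True)
x,y=.4722,-.0584
ctrl.move_linear([x,y,.152],vel=.08);ctrl.dwell(.3)
F0=np.mean([ctrl.read_force() for _ in range(3)],0);np.save("F0.npy",F0);print(F0,ctrl.read_tool_pos())
for z in(.146,.144,.142,.140,.138,.136,.134):
    s=ctrl.move_linear([x,y,z],vel=.006,force_limit=8)
    print(z,s,np.array(ctrl.read_tool_pos())*1e3,np.array(ctrl.read_force())-F0,ctrl.read_time_s())
    if s:break
```

```text
[-0.55   0.256 -2.072] [ 0.472 -0.058  0.152]
0.146 False [472.214 -58.417 146.038] [ 0.68  -0.771 -0.345] 22.9083
0.144 False [472.183 -58.415 143.968] [0.765 0.133 0.383] 23.3917
0.142 False [472.206 -58.418 141.999] [1.112 0.46  0.259] 23.875
0.14 False [472.17  -58.346 139.978] [-0.712  1.341  3.362] 24.3583
0.138 False [472.124 -58.325 137.904] [-0.419  1.088  2.1  ] 24.8417
0.136 False [472.112 -58.349 135.934] [-2.114  1.942  3.167] 25.325
0.134 False [472.173 -58.323 133.952] [-1.777  2.523  3.814] 25.8083
```

Run:
```python
from h import *
np.set_printoptions(precision=3,suppress=True)
x,y=.4719,-.0581;F0=np.load("F0.npy");z=.134
while z>.112:
    z-=.001
    s=ctrl.move_linear([x,y,z],vel=.005,force_limit=5)
    f=np.array(ctrl.read_force())-F0
    print(round(z,4),s,np.array(ctrl.read_tool_pos())*1e3,f,round(ctrl.read_time_s(),2))
    if s or f[2]>5.6:break
```

```text
0.133 False [471.93  -58.164 132.934] [-0.51   1.307  2.251] 26.18
0.132 False [471.914 -58.112 131.974] [-0.131  0.175  3.528] 26.52
0.131 False [471.941 -58.099 130.963] [ 0.531 -0.053  3.902] 26.88
0.13 False [471.882 -58.08  129.9  ] [-0.065  0.604  2.507] 27.23
0.129 False [471.854 -58.056 128.879] [-0.971  0.856 -0.205] 27.57
0.128 True [471.756 -58.055 128.089] [1.385 0.082 3.362] 27.81
```

Run:
```python
from h import *
np.set_printoptions(precision=3,suppress=True)
x,y=.4719,-.0581;F0=np.load("F0.npy");z=.128
for i in range(4):
    z-=.0005
    s=ctrl.move_linear([x,y,z],vel=.004,force_limit=5)
    f=np.array(ctrl.read_force())-F0
    print(round(z,4),s,np.array(ctrl.read_tool_pos())*1e3,f,round(ctrl.read_time_s(),2))
    if s or f[2]>6:break
```

```text
0.1275 False [471.847 -58.068 127.389] [0.644 0.757 1.876] 28.12
0.127 False [471.763 -58.109 126.847] [0.386 0.028 0.747] 28.39
0.1265 False [471.854 -58.127 126.47 ] [-0.373  0.364  2.593] 28.67
0.126 False [471.838 -58.08  125.931] [ 1.203 -0.56   1.566] 28.94
```

Run:
```python
from h import *
np.set_printoptions(precision=3,suppress=True)
x,y=.4719,-.0581;F0=np.load("F0.npy");z=.126
while z>.112:
    z-=.0008
    f0=ctrl.read_force()[2]-F0[2]
    s=ctrl.move_linear([x,y,z],vel=.005,force_limit=max(2.,6.5-f0))
    f=np.array(ctrl.read_force())-F0
    print(round(z,4),s,round(f0,2),np.array(ctrl.read_tool_pos())*1e3,f,round(ctrl.read_time_s(),2))
    if s or f[2]>5:break
```

```text
0.1252 False 1.57 [471.851 -58.063 125.095] [-0.261 -0.318  1.496] 29.25
0.1244 False 1.5 [471.849 -58.111 124.332] [ 0.621 -0.263  0.767] 29.56
0.1236 False 0.77 [471.862 -58.071 123.497] [0.019 1.22  1.3  ] 29.87
0.1228 False 1.3 [471.865 -58.071 122.73 ] [-0.033  0.572  0.767] 30.18
0.122 False 0.77 [471.91  -58.097 121.973] [ 0.807 -0.014  1.918] 30.48
0.1212 True 1.92 [471.878 -58.037 121.37 ] [ 1.227 -0.353  5.926] 30.69
```

Run:
```python
from h import *
np.set_printoptions(precision=3,suppress=True)
x,y=.4719,-.0581;F0=np.load("F0.npy");z=.1214
for i in range(2):
    z-=.0003
    f0=ctrl.read_force()[2]-F0[2]
    s=ctrl.move_linear([x,y,z],vel=.004,force_limit=max(1.5,9-f0))
    f=np.array(ctrl.read_force())-F0
    print(round(z,4),s,round(f0,2),np.array(ctrl.read_tool_pos())*1e3,f,round(ctrl.read_time_s(),2))
    if s:break
```

```text
0.1211 True 5.93 [471.982 -58.069 121.257] [-0.323  0.189  8.669] 30.9
```

Run:
```python
from h import *
np.set_printoptions(precision=2,suppress=True)
x,y=.4719,-.0581;F0=np.load("F0.npy")
def rd(n=6):
    o=[]
    for _ in range(n):
        o.append([ctrl.read_force()[2]-F0[2],ctrl.read_tool_pos()[2]*1e3]);ctrl.dwell(.03)
    return np.array(o).T
a=rd();print(a)
f0=a[0].mean();z=a[1].mean()/1e3
s=ctrl.move_linear([x,y,z-.0003],vel=.003,force_limit=max(1.5,9.5-f0));print(s);print(rd())
print(ctrl.read_time_s())
```

```text
[[  8.67   8.67   9.04   8.94   8.55   8.02]
 [121.26 121.26 121.26 121.24 121.25 121.26]]
False
[[ 10.15  11.02   9.94  10.11  10.5   10.1 ]
 [121.18 121.18 121.21 121.19 121.2  121.19]]
31.55
```

The force is 10.2 N at rest. A stationary nut can carry at most spring + drag, and drag was about 3.5–4.8 N, so the spring holds roughly 6 N, which is the target. The steep 20 N/mm slope shows the nut is seated and holding. I'll stop pressing and stand the sleeve back where it was.

Run:
```python
from h import *
np.set_printoptions(precision=4,suppress=True)
R=down(np.radians(135));x,y=np.load("sl.npy")[:2]
ctrl.move_linear([.4719,-.0581,.185],vel=.08)
ctrl.move_ptp([x,y,.14],R)
ctrl.move_linear([x,y,.075],vel=.1);ctrl.dwell(.2)
s=ctrl.move_linear([x,y,.0635],vel=.015,force_limit=5)
print(s,ctrl.read_tool_pos(),ctrl.read_force())
jaws.command_gripper(.6);ctrl.dwell(.2)
ctrl.move_linear([x,y,.2],vel=.15)
ctrl.move_ptp([.4718,-.0581,.2],down(np.radians(135)));ctrl.dwell(.1)
im,c=wrist("e1");np.savez("pics/e1.npz",K=c[0],R=c[1],t=c[2]);s=eyes.get_image("scene")
print(ctrl.read_time_s())
u,v=proj(c,[.4718,-.0581,.06]).round().astype(int);print(u,v)
cv2.imwrite("pics/e.png",np.hstack([cv2.resize(im[v-30:v+30,u-40:u+40],(400,300),interpolation=2),cv2.resize(s[140:260,160:320],(400,300),interpolation=2)]))
```

```text
True [0.489  0.1657 0.0656] [-1.2821  0.2211  9.5209]
37.7333
279 203
```

View pics/e.png

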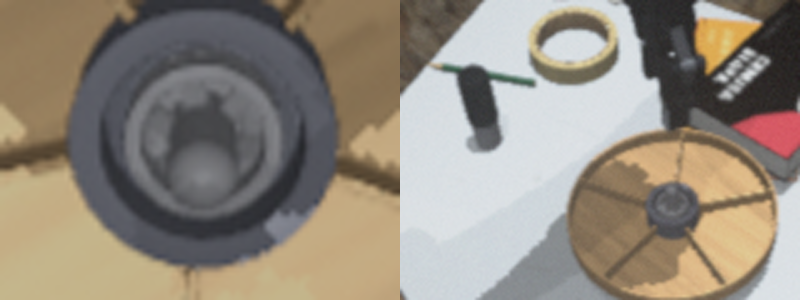

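The nut's rim is now concentric with the hub rim (both at crop (202,140)), so it sits flush in the 14 mm well, on the floor. The sleeve stands upright at its old place. As a last numeric check, I'll compare the turntable's drop by its apparent width before and after, using the saved images.

Run:
```python
from h import *
np.set_printoptions(precision=2,suppress=True)
# for each image: left/right subpixel edges of wooden disc over rows near its widest -> chord; solve z for which 190 mm disc on the axis gives that width
for n in("sA","sB","sC","n2","e1"):
    d=np.load(f"pics/{n}.npz") ;c=(d["K"],d["R"],d["t"])
    s=cv2.cvtColor(cv2.imread(f"pics/{n}.png"),cv2.COLOR_BGR2LAB)[...,2].astype(float)-128
    s=cv2.GaussianBlur(s,(3,3),0)
    th=np.linspace(0,2*np.pi,1440)
    def circ(z):return np.array([proj(c,[.4718+.095*np.cos(t),-.0581+.095*np.sin(t),z]) for t in th])
    e=circ(.045);u0=e[:,0].min();u1=e[:,0].max();vm=e[e[:,0].argmin(),1]
    def edge(v,u,sgn):
        us=np.arange(int(u)-12,int(u)+13);r=s[int(v),us];lv=8.
        k=[i for i in range(24) if (r[i]-lv)*(r[i+1]-lv)<0 and (r[i+1]-r[i])*sgn>0]
        if not k:return np.nan
        i=k[0] if sgn>0 else k[-1];return us[i]+(lv-r[i])/(r[i+1]-r[i])
    rows=np.arange(int(vm)-25,int(vm)+26,2)
    w=np.array([edge(v,u1,-1)-edge(v,u0,1) for v in rows])
    zs=[.035,.04,.045,.05,.055];W=[]
    for z in zs:
        e=circ(z);l=e[e[:,0]<e[:,0].mean()];r=e[e[:,0]>=e[:,0].mean()]
        l=l[l[:,1].argsort()];r=r[r[:,1].argsort()];W.append(np.interp(rows,r[:,1],r[:,0])-np.interp(rows,l[:,1],l[:,0]))
    W=np.array(W);z=[np.interp(w[i],W[:,i],zs)*1e3 for i in range(len(rows)) if np.isfinite(w[i])]
    print(n,len(z),np.median(z),np.percentile(z,[25,75]))
```

```text
sA 24 48.86793147980748 [48.72 48.99]
sB 26 48.68613819725738 [48.62 48.87]
sC 25 48.76711879741317 [48.56 48.88]
n2 25 48.73286805445548 [48.53 48.83]
e1 26 48.242674314126475 [48.07 48.41]
```

The width check is repeatable: 48.77 ± 0.08 mm before and 48.24 mm after. That is a drop of only about 0.5 mm (about 2 N), not the roughly 1.9 mm wanted, so it was underpressed. I have time for a second press with a bounded depth, checking the drop by the same measurement while holding the sleeve.

```bash
cat > zd.py <<'E'
from h import *
def zdisc(im,c):
    s=cv2.GaussianBlur(cv2.cvtColor(im,cv2.COLOR_BGR2LAB)[...,2].astype(float)-128,(3,3),0)
    th=np.linspace(0,2*np.pi,1440)
    def circ(z):return np.array([proj(c,[.4718+.095*np.cos(t),-.0581+.095*np.sin(t),z]) for t in th])
    e=circ(.045);u0=e[:,0].min();u1=e[:,0].max();vm=e[e[:,0].argmin(),1]
    def edge(v,u,sgn):
        us=np.arange(int(u)-12,int(u)+13);r=s[int(v),us];lv=8.
        k=[i for i in range(24) if (r[i]-lv)*(r[i+1]-lv)<0 and (r[i+1]-r[i])*sgn>0]
        if not k:return np.nan
        i=k[0] if sgn>0 else k[-1];return us[i]+(lv-r[i])/(r[i+1]-r[i])
    rows=np.arange(int(vm)-25,int(vm)+26,2)
    w=np.array([edge(v,u1,-1)-edge(v,u0,1) for v in rows])
    zs=[.035,.04,.045,.05,.055];W=[]
    for z in zs:
        e=circ(z);l=e[e[:,0]<e[:,0].mean()];r=e[e[:,0]>=e[:,0].mean()]
        l=l[l[:,1].argsort()];r=r[r[:,1].argsort()];W.append(np.interp(rows,r[:,1],r[:,0])-np.interp(rows,l[:,1],l[:,0]))
    W=np.array(W);z=[np.interp(w[i],W[:,i],zs)*1e3 for i in range(len(rows)) if np.isfinite(w[i])]
    return len(z),np.round(np.percentile(z,[25,50,75]),2)
E
python3 - <<'E'
from zd import *
np.set_printoptions(precision=3,suppress=True)
R=down(np.radians(135));x,y=np.load("sl.npy")[:2];T=ctrl.read_time_s
ctrl.move_linear([.465,-.035,.2],vel=.2);ctrl.dwell(.05);r=zdisc(*wrist("e2"));print("e2",r)
if r[1][1]>48.55 or r[1][1]<47.9: raise SystemExit
ctrl.move_ptp([x,y,.13],R);ctrl.move_linear([x,y,.065],vel=.12)
jaws.command_gripper(0.0,80);print(ctrl.read_tool_pos(),T())
ctrl.move_linear([x,y,.18],vel=.25);ctrl.move_ptp([.4719,-.0581,.2],R);ctrl.dwell(.05)
print(zdisc(*wrist("p0")),T())
ctrl.move_linear([.4719,-.0581,.124],vel=.08);ctrl.dwell(.1)
f0=ctrl.read_force()[2]
s=ctrl.move_linear([.4719,-.0581,.1204],vel=.006,force_limit=14)
print(s,np.array(ctrl.read_tool_pos())*1e3,ctrl.read_force()[2]-f0,T())
E
```

```text
e2 (26, array([48.17, 48.31, 48.53]))
[0.489 0.166 0.066] 39.9917
(26, array([48.11, 48.25, 48.42])) 41.6
False [472.082 -58.159 120.636] 7.881525553975515 43.55
```

Run:
```python
from zd import *
T=ctrl.read_time_s
f0=ctrl.read_force()[2]
s=ctrl.move_linear([.4719,-.0581,.1199],vel=.006,force_limit=7)
print(s,np.array(ctrl.read_tool_pos())*1e3,f0,ctrl.read_force()[2]-f0,T())
ctrl.move_linear([.4719,-.0581,.2],vel=.12);ctrl.dwell(.05)
print(zdisc(*wrist("p1")),T())
```

```text
False [472.12578182 -58.12940242 120.16541018] 6.499952048474047 0.31511721989383634 43.8
(26, array([46.75, 46.87, 47.02])) 44.7167
```

The drop is now 1.9 mm (48.77 → 46.87), which puts about 6 N on the spring. That is half squashed. Now I'll stand the sleeve back.

Run:
```python
from zd import *
R=down(np.radians(135));x,y=np.load("sl.npy")[:2]
ctrl.move_ptp([x,y,.14],R);ctrl.move_linear([x,y,.075],vel=.1);ctrl.dwell(.15)
s=ctrl.move_linear([x,y,.0635],vel=.015,force_limit=5)
print(s,ctrl.read_tool_pos())
jaws.command_gripper(.6);ctrl.dwell(.15)
ctrl.move_linear([x,y,.2],vel=.15)
ctrl.move_ptp([.465,-.035,.2],R);ctrl.dwell(.05)
print(zdisc(*wrist("f1")),ctrl.read_time_s())
# sleeve: same dark blob in the top view as at the start?
for n in("top0",None):
    im=cv2.imread(f"pics/{n}.png") if n else eyes.get_image("top")
    M=cv2.moments((cv2.cvtColor(im,6)<80).astype(np.uint8)[195:230,150:190],True);print(150+M['m10']/M['m00'],195+M['m01']/M['m00'],M['m00'])
```

```text
True [0.48901636 0.16569837 0.0659647 ]
(26, array([46.74, 46.89, 47.08])) 49.6583
168.8175182481752 210.32116788321167 137.0
168.78030303030303 210.62878787878788 132.0
```

The sleeve is upright at its old spot and the turntable holds at 46.9 mm, so I'm handing in.

```bash
python3 -c "
from plant import ctrl
print(ctrl.hand_in())"
```

```text
the job is handed in; nothing more can be done
None
```

The job is handed in at about 50 s: the nut is seated on the hub with the spring about half squashed (1.9 mm drop by camera, so about 6 N), after a first press that only gave 0.5 mm and a second to correct it, and the sleeve stands upright back at its original spot, clear of the tidy.

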